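# Slide a loaded setter between the kiln posts

## Task

Push the setter tile, with the freshly glazed bowl riding on it, along the ware board, through the gap between the two front kiln posts and on to the middle of the kiln shelf, leaving it square to the shelf with the bowl still upright near its centre. Just push it with the fingers: never lift, pick up or tip the tile, do not touch the bowl (its glaze is wet), do not knock the posts, and leave the other things on the bench where they are.

Things in the scene. Friction and masses are not known exactly. Their poses are not given: they have to be found in the camera images.
- trolley: Fixed loading place: a kiln shelf (240 x 220 mm, white-washed top) on a low brick-lined trolley, and a plywood ware board (218 x 220 mm) butted against it, their tops flush at 55 mm above the bench: one smooth run of 460 mm. Origin: on the bench (z = 0) under the middle of the gap between the two front posts. x: along the run, from the ware board (x -240 to -22 mm) to the kiln shelf (x -20 to 220 mm), the way to push. y: across the run (edges at y = +-110 mm). z: up.
- gap (a point): Point on the running surface (55 mm above the bench) midway between the two front posts; axes as the trolley's. The gap is 130 mm wide (y -65 to +65 mm) and 30 mm deep (x -15 to +15 mm).
- shelf_middle (a point): Middle of the kiln shelf's top, 100 mm further along the trolley's x than the gap, 55 mm above the bench; axes as the trolley's. The tile's middle belongs here.
- post_left: Front kiln post, fixed upright on the shelf: 30 x 30 mm, 50 mm high, buff ceramic. Origin: middle of its foot, at trolley x 0, y +80 mm, z 55 mm; axes as the trolley's.
- post_right: The other front kiln post, the same, at trolley x 0, y -80 mm, z 55 mm.
- post_back: Third kiln post, the same, at the far edge of the shelf: trolley x 200 mm, y 0, z 55 mm.
- setter: Loose dark grey ceramic setter tile, 100 mm (its x) x 120 mm (its y) x 14 mm thick, corners rounded at 10 mm, about 0.25 to 0.5 kg. Origin: middle of its underside, z up. It starts flat on the ware board, its x within about 0.3 rad of the trolley's x, up to 30 mm off the middle line. It goes through the gap with its 120 mm across (5 mm to spare on each side).
- bowl: Small pale glazed bowl, 70 mm across the rim, 32 mm high, standing loose on the setter within 8 mm of its middle. Origin: middle of its underside, z up. Not to be touched.
- spray_bottle: Bystander: clear spray bottle with black head, 72 mm across, 209 mm high, on the bench past the far end of the shelf. Origin: middle of its underside.
- brush_pot: Bystander: ceramic pot of brushes, 82 mm across, 98 mm high (205 mm with brushes), on the bench next to the spray bottle, past the far end of the shelf. Origin: middle of its underside.
- spare_post: Bystander: spare kiln post 30 x 30 x 50 mm standing on the bench beside the ware board. Origin: middle of its underside.
- test_bowl: Bystander: grey-brown bowl, 80 mm across, 34 mm high, on the bench beside the run, near the gap. Origin: middle of its underside.
There are look-alikes about, which are no part of the job. What is meant by the setter is not green, turquoise or yellow, and is the smaller of those in its own colour.

How it is judged:
By the outcome, as a careful person would: the job done as asked, in the order asked, and still so for the second after the job is handed in, with the robot touching nothing.
It also fails if it takes over 72 s, if anything falls off the work surface, if the arm or the gripper's body presses on something with over 40 N, if the wrist force passes 120 N, or if a joint passes its speed limit or range.

## Robot

A 6-joint arm with a two-finger parallel gripper is mounted at the origin on the work surface. World frame = base frame: x ahead of the robot, y to its left, z up, the work surface at z = 0. Lengths are in m, angles in rad, forces in N, time in s.
With the tool pointing down it reaches from about 0.35 to 0.95 m from the base axis. Payload 17.4 kg.
Tool frame: the origin (TCP) lies midway between the tips of the shut fingers; the grasp point (between the pads) lies 19 mm behind it; y points along the fingers, z is the direction in which the jaws open and shut, and the axes are right-handed (so a half turn about y gives the same grasp; the last joint's range is limited). The gripper opens to 93 mm and grips with 3 to 60 N. Pads are 15 mm wide; open, the fingers measure 128 mm over their backs; the gripper's body (75 mm by 188 mm) begins 65 mm behind the grasp point.
Start: joints at [-1.296, 0.116, 1.442, -0, 1.584, -0.038], TCP at [0.208, -0.642, 0.219] pointing down, gripper open.
Joint ranges: [-2.83, 2.83], [-0.83, 2.19], [0.07, 2.5], [-1.14, 4.28], [0.01, 3], [-2.97, 2.97]. Speed limits (rad/s): [1.89, 1.89, 2.22, 3.14, 3.14, 3.14].

## Interface

Orientations are given as a unit quaternion [x, y, z, w].
In Python, from rig import robot, camera gives the robot as it stands.
- The arm moves only by the tool send_rows, never from a script. Its argument "deltas" is a list of rows, each an object of numbers: "tx", "ty", "tz": the shift along the tool's x, y, z in mm; "wx", "wy", "wz": the turn, a rotation vector about the tool's x, y, z in rad; "hand": the finger opening in mm, from 0 to 93. A call has 1 to 8 rows; each row shifts and turns the commanded pose from where the row before left it, along the tool's axes as they then stand; what a row does not reach is not made up. A row lasts 1/10 s, in which the tool goes at most 50 mm and 8.59 degrees, less where a joint would pass 70% of its speed; a pose out of reach is approached as far as the arm can. A call is refused whole if a number of a shift passes 50 or a number of a turn 0.15, either way. A call with a gripper value outside its range is refused whole. The fingers move at their own pace and stop on an object; "force" is the grip in N (left out, the last holds). Time passes only in rows, so rows that do not move let the fingers close. It gives the time, the measured TCP pose, the force and the opening at its end, in the units of the state.
- robot.state(): the state, without advancing time (a new reading comes with each control period).
- camera(name): name is "scene" or "top" or "wrist"; returns a dict with "pixels" (480x640x3 uint8, red, green, blue), "range_z" (480x640 float32, m along the optical axis (not along the pixel's ray), 0 where there is no reading), "camera_matrix" (3x3 intrinsics, pixels), "k1" (the pictures are not rectified: a ray, as slopes to the right and down, at radius r is drawn at 1 + k1 r^2 times it, then the intrinsics apply), "pose" (4x4, takes a point from camera to world coordinates). Camera axes: x right, y up, looking along -z (the intrinsics and any distortion apply to the point x, -y, -z); pixel columns grow to the right and rows downward; lengths in m; the calibration is good to about 2 mm. A picture is of the moment at which its call begins.
- robot.job_done(): hands the job in, once; it reports no verdict.
The state is a dict: "t": time; "joints": joint angles; "joint_velocities": joint speeds; "joint_efforts": joint torques, N m; "position": TCP position; "tcp_rot": TCP orientation; "ft_force": force on the tool from outside, world axes, zero at the start; "moment": the same for the moment, N m; "finger_gap": opening from 0.0 (shut) to 1.0 (fully open).
Only numpy, scipy, OpenCV 4.12 (cv2) and the standard library are available. Lean on these libraries where they do the work, as an engineer would, in place of code of your own. Each camera call takes 0.05 s, during which the arm holds its last target.

## Working session

There is one attempt and no reset: what is moved stays moved. The work goes in short steps, Python scripts to look and compute and a tool call to move; the robot and the scene stay as the last step left them, time stands still between calls to the robot, and variables do not carry over. Pictures are saved under pics/ and viewed, and the job is handed in when it is done.

Besides the shell and the picture viewer there is one more tool, called after "Call:" as a command line: name --argument value ..., lists and objects as JSON in quotes. send_rows: Moves the arm, as the interface text tells. Its arguments: {"type":"object","properties":{"deltas":{"type":"array"},"force":{"type":"number"}},"required":["deltas"]}

```bash
ls; mkdir -p pics; python3 - <<'E'
from rig import robot,camera
import cv2,numpy as np
print(robot.state())
for n in ["scene","top","wrist"]:
    c=camera(n); cv2.imwrite(f"pics/{n}0.png",c["pixels"][:,:,::-1]); np.savez(f"{n}0.npz",**c)
    print(n,c["camera_matrix"],c["k1"],c["pose"])
E
```

```text
pics
{'t': 0.0, 'joints': array([-1.29580239e+00,  1.16447960e-01,  1.44223592e+00,  1.21906911e-05,
        1.58401196e+00, -3.78088888e-02]), 'joint_velocities': array([-0.00050921,  0.0011334 , -0.00042006,  0.00065794, -0.00082177,
        0.00024642]), 'joint_efforts': array([ 1.52885379e-03, -7.21265674e+01, -6.22614670e+01,  7.81106763e-02,
        2.38293927e-02, -9.52709092e-05]), 'position': array([ 0.20765024, -0.64205558,  0.21794905]), 'tcp_rot': array([-0.11018408,  0.69886368, -0.69808806,  0.11010035]), 'ft_force': array([ 0.37320728, -0.36301332, -1.16514818]), 'moment': array([-0.01015642,  0.0311039 ,  0.02974321]), 'finger_gap': 0.9957384497863884}
scene [[590.37933643   0.         327.26972053]
 [  0.         590.37933643 244.11570444]
 [  0.           0.           1.        ]] -0.1572690001683558 [[ 0.40701386 -0.50977343  0.7579385   1.36768257]
 [ 0.91328949  0.21298576 -0.3471878  -0.37194746]
 [ 0.01555701  0.83352751  0.55225888  0.67775005]
 [ 0.          0.          0.          1.        ]]
top [[509.68346651   0.         322.30877588]
 [  0.         509.68346651 237.23635334]
 [  0.           0.           1.        ]] -0.03185754970570389 [[ 0.09513906  0.97480186 -0.20176694  0.29644798]
 [-0.99546313  0.0934304  -0.01799748  0.00694537]
 [ 0.00130719  0.20256381  0.97926819  1.06746043]
 [ 0.          0.          0.          1.        ]]
wrist [[333.0255922    0.         319.42296791]
 [  0.         333.0255922  241.34488526]
 [  0.           0.           1.        ]] 0.009844904941577798 [[ 3.07046916e-01  9.18913186e-01  2.47630265e-01  2.75886083e-01]
 [-9.51694365e-01  2.96425251e-01  8.00618908e-02 -6.21642246e-01]
 [ 1.66063656e-04 -2.60251084e-01  9.65540960e-01  3.83871916e-01]
 [ 0.00000000e+00  0.00000000e+00  0.00000000e+00  1.00000000e+00]]
```

View pics/scene0.png

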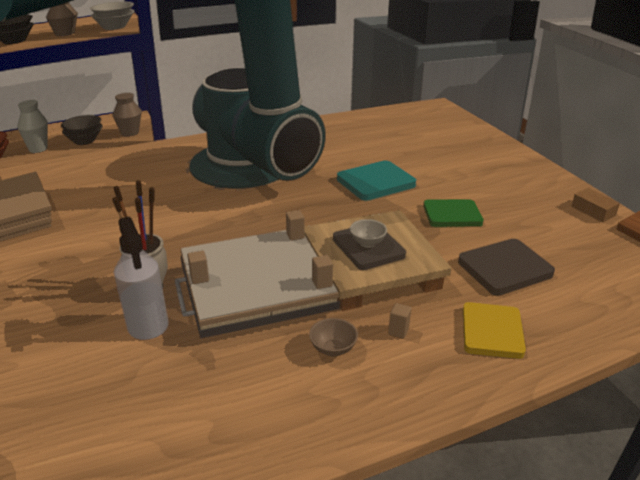

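View pics/top0.png

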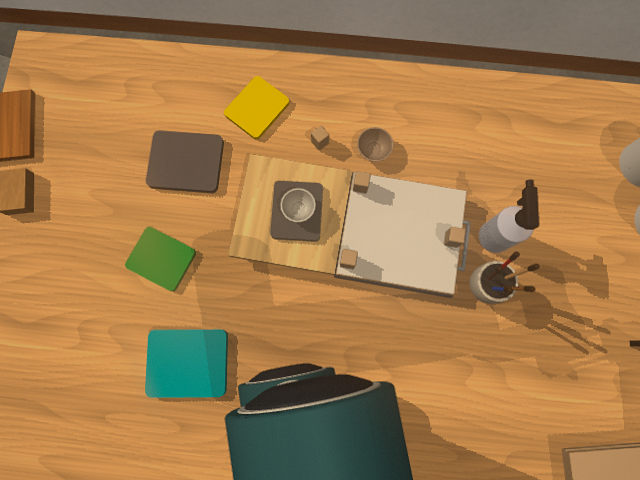

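View pics/wrist0.png

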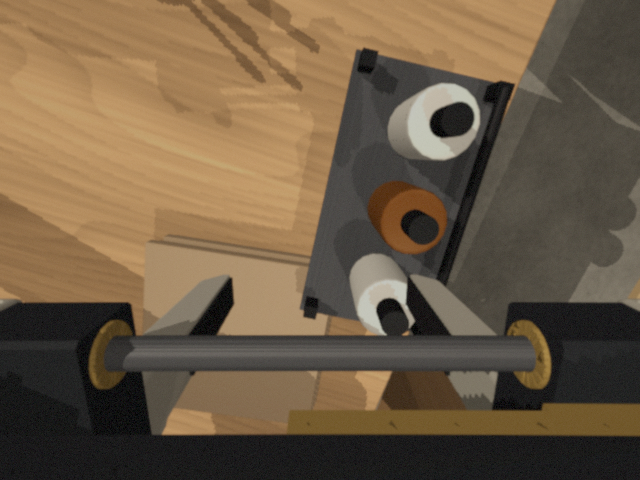

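```bash
cat > h.py <<'E'
import numpy as np,cv2
def und(c,uv):
    uv=np.asarray(uv,float).reshape(-1,1,2)
    return cv2.undistortPoints(uv,c["camera_matrix"],np.array([float(c["k1"]),0,0,0])).reshape(-1,2)
def plane(c,uv,z):
    s=und(c,uv); d=np.c_[s[:,0],-s[:,1],-np.ones(len(s))]@c["pose"][:3,:3].T; o=c["pose"][:3,3]
    return o+d*((z-o[2])/d[:,2])[:,None]
def cloud(c):
    h,w=c["range_z"].shape; u,v=np.meshgrid(np.arange(w),np.arange(h))
    s=und(c,np.c_[u.ravel(),v.ravel()]); r=c["range_z"].ravel()[:,None]
    p=np.c_[s[:,0],-s[:,1],-np.ones(len(s))]*r
    P=p@c["pose"][:3,:3].T+c["pose"][:3,3]; P[r[:,0]==0]=np.nan
    return P.reshape(h,w,3)
def proj(c,P):
    p=(np.atleast_2d(P)-c["pose"][:3,3])@c["pose"][:3,:3]
    x=np.c_[p[:,0],-p[:,1],-p[:,2]]
    return cv2.projectPoints(x.reshape(-1,1,3),np.zeros(3),np.zeros(3),c["camera_matrix"],np.array([float(c["k1"]),0,0,0]))[0].reshape(-1,2)
def biggest(m,near=None):
    n,l,s,ce=cv2.connectedComponentsWithStats(m.astype(np.uint8))
    k=1+np.argmax(s[1:,4]) if near is None else l[near[1],near[0]]
    return l==k
def contour(m):
    cs,_=cv2.findContours(m.astype(np.uint8),cv2.RETR_EXTERNAL,cv2.CHAIN_APPROX_NONE)
    return max(cs,key=cv2.contourArea).reshape(-1,2)
E
python3 - <<'E'
from h import *
c=dict(np.load("top0.npz")); P=cloud(c); px=c["pixels"].astype(int)
for n,(u,v) in dict(bench=(200,210),board=(260,170),shelf=(400,215),tile=(280,230),bowl=(298,205),postL=(361,180),postR=(348,257),postB=(455,234),spare=(318,134),test=(376,143),dark=(185,160)).items(): print(n,P[v,u].round(4),px[v,u])
hsv=cv2.cvtColor(c["pixels"],cv2.COLOR_RGB2HSV)
print(hsv[215,400],hsv[230,280],hsv[170,260])
E
```

```text
bench [ 0.5514  0.2964 -0.0013] [211 146  80]
board [0.6347 0.1684 0.0568] [215 167  96]
shelf [ 0.5665 -0.1285  0.0552] [209 188 156]
tile [0.5089 0.1112 0.0688] [103  86  70]
bowl [0.5628 0.0804 0.0733] [143 127 103]
postL [ 0.6169 -0.0405  0.1051] [183 141  93]
postR [ 0.4608 -0.0279  0.1062] [186 143  96]
postB [ 0.5258 -0.2307  0.1041] [184 141  96]
spare [0.7286 0.0561 0.0504] [183 138  89]
test [ 0.7403 -0.0719  0.0021] [118  93  68]
dark [0.655  0.34   0.0182] [98 79 65]
[ 18  65 209] [ 15  82 103] [ 18 141 215]
```

```bash
cat >> h.py <<'E'
def rect(c,mask,z):
    q=plane(c,contour(mask),z)[:,:2]
    (cx,cy),(w,h),a=cv2.minAreaRect((q*1000).astype(np.float32)); return np.array([cx,cy]),(w,h),a
def masks(c,P):
    hsv=cv2.cvtColor(c["pixels"],cv2.COLOR_RGB2HSV).astype(int); z=P[...,2]
    X,Y=P[...,0],P[...,1]
    roi=(X>.35)&(X<.72)&(Y<.25)&(Y>-.3)
    dark=roi&(hsv[...,2]<135)&(hsv[...,1]<110)&(z>.060)&(z<.078)
    white=roi&(hsv[...,1]<100)&(hsv[...,2]>150)&(z>.045)&(z<.066)
    board=roi&(hsv[...,1]>=105)&(hsv[...,2]>150)&(z>.045)&(z<.064)
    post=roi&(z>.092)&(z<.118)
    return dark,white,board,post
E
python3 - <<'E'
from h import *
for n in ["top","scene"]:
    c=dict(np.load(n+"0.npz")); P=cloud(c)
    d,w,b,p=masks(c,P)
    o=c["pixels"][:,:,::-1].copy()
    for m,col in ((d,(0,0,255)),(w,(255,0,0)),(b,(0,255,0)),(p,(255,0,255))): o[m]=(o[m]*.5+np.array(col)*.5)
    cv2.imwrite(f"pics/{n}_m.png",o)
    for nm,m,z in (("white",w,.055),("board",b,.055),("tile",d,.069)):
        print(n,nm,rect(c,biggest(m),z), np.nanmedian(P[biggest(m)][:,2]))
    k,l,s,ce=cv2.connectedComponentsWithStats(p.astype(np.uint8))
    for i in range(1,k):
        if s[i,4]>40: print(" post",s[i,4],ce[i],plane(c,[ce[i]],.105)[0].round(4),np.median(P[l==i],axis=0).round(4))
E
```

```text
top white (array([ 533.29681396, -134.85565186]), (237.22286987304688, 216.71946716308594), 85.38528442382812) 0.05480740673068207
top board (array([551.32818604,  94.45227814]), (217.7508544921875, 219.42071533203125), 85.47817993164062) 0.05465325620444583
top tile (array([553.08532715,  82.90525055]), (120.4566421508789, 99.14959716796875), 1.939532995223999) 0.06867747194053098
 post 242 [361.88842975 179.54545455] [ 0.6181 -0.0421  0.105 ] [ 0.6182 -0.0421  0.1045]
 post 326 [297.71472393 202.83128834] [0.5586 0.0791 0.105 ] [0.565  0.0814 0.0991]
 post 250 [456.264 235.332] [ 0.5232 -0.233   0.105 ] [ 0.5236 -0.2334  0.1039]
 post 247 [348.68825911 257.55060729] [ 0.4601 -0.0294  0.105 ] [ 0.4602 -0.0294  0.1041]
 post 313 [483.68370607 280.00638978] [ 0.4413 -0.2889  0.105 ] [ 0.4425 -0.2914  0.0986]
scene white (array([ 534.52490234, -133.51298523]), (232.510498046875, 212.20782470703125), 85.30806732177734) 0.054940484406379
scene board (array([574.92358398, 102.61215973]), (201.03616333007812, 177.2572784423828), 85.82430267333984) 0.054661286191207026
scene tile (array([562.11297607,  81.91941833]), (131.6176300048828, 107.38983917236328), 2.087179183959961) 0.06839151696816775
 post 214 [294.71495327 217.41588785] [ 0.4748 -0.0314  0.105 ] [ 0.4725 -0.0295  0.103 ]
 post 376 [368.17819149 229.91755319] [0.5675 0.0763 0.105 ] [0.553  0.0826 0.098 ]
 post 208 [155.73557692 243.0625    ] [ 0.4614 -0.2909  0.105 ] [ 0.4516 -0.2905  0.0985]
 post 269 [196.96654275 258.91449814] [ 0.5379 -0.2343  0.105 ] [ 0.5371 -0.2334  0.1036]
 post 293 [322.05802048 263.68259386] [ 0.6324 -0.044   0.105 ] [ 0.6298 -0.0423  0.1033]
```

View pics/top_m.png

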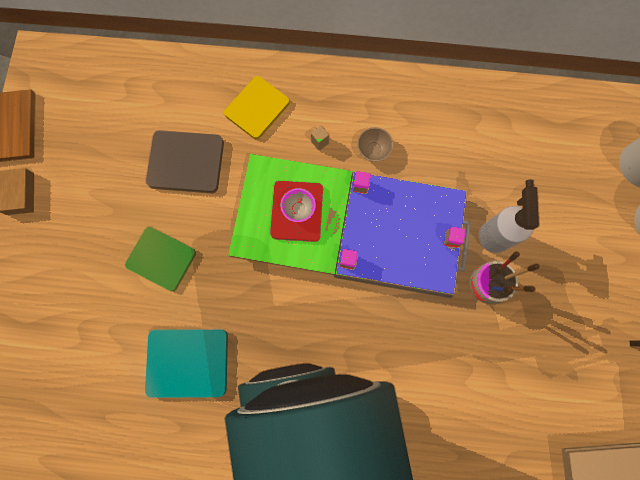

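View pics/scene_m.png

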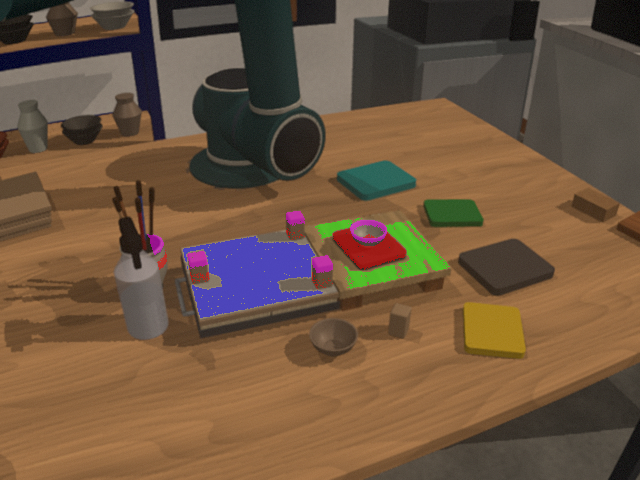

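```bash
cat > st.py <<'E'
from h import *
from scipy.spatial.transform import Rotation as R
TH=np.deg2rad(4.6); G=np.array([540.,-35.3])
XA=np.array([-np.sin(TH),-np.cos(TH)]); YA=np.array([np.cos(TH),-np.sin(TH)])
def trol(p): p=np.asarray(p)[:2]-G; return np.array([p@XA,p@YA])
def world(x,y): return G+x*XA+y*YA
def show(s):
    r=R.from_quat(s["tcp_rot"]).as_matrix(); p=s["position"]*1000
    print("t",round(s["t"],2),"pos",p.round(1),"trolley",trol(p).round(1),"gap",round(s["finger_gap"]*93,1),"F",s["ft_force"].round(1))
    z=r[:2,2]; print("tool z in trolley yaw deg",np.rad2deg(np.arctan2(-(z@XA),z@YA)).round(2), "j",s["joints"].round(3)); print(r.round(4))
    return p,r
E
python3 - <<'E'
from st import *
from rig import robot
p,r=show(robot.state())
print(world(-200,4))
E
```

```text
t 0.15 pos [ 207.7 -642.1  218.1] trolley [ 631.5 -282.6] gap 93.3 F [0.3 0.2 0.2]
tool z in trolley yaw deg -67.48 j [-1.296  0.116  1.442  0.     1.584 -0.038]
[[-9.515e-01 -2.000e-04  3.077e-01]
 [-3.077e-01  9.000e-04 -9.515e-01]
 [-0.000e+00 -1.000e+00 -9.000e-04]]
[560.02690038 163.73497999]
```

Call:
send_rows --deltas '[{"ty": -30,"hand": 50},{"ty": -40},{"ty": -20},{"tz": -25},{"tz": -40},{"tz": -25,"tx": -10},{"tx": -30,"wy": -0.06},{"tx": -40,"wy": -0.07}]'

```text
$.deltas[0]: bad value
```

Call:
send_rows --deltas '[{"tx": -42,"wy": -0.072},{"tx": -42,"wy": -0.072},{"tx": -42,"wy": -0.072},{"tx": -42,"wy": -0.072},{"tx": -42,"wy": -0.072},{"tx": -42,"wy": -0.072},{"tx": -42,"wy": -0.072},{"tx": -42,"wy": -0.072}]'

```text
$.deltas[0]: bad value
```

```bash
python3 - <<'E'
from st import *
from rig import robot
p,r=show(robot.state())
E
```

```text
t 0.15 pos [ 207.7 -642.1  218.1] trolley [ 631.5 -282.6] gap 93.3 F [0.3 0.2 0.2]
tool z in trolley yaw deg -67.48 j [-1.296  0.116  1.442  0.     1.584 -0.038]
[[-9.515e-01 -2.000e-04  3.077e-01]
 [-3.077e-01  9.000e-04 -9.515e-01]
 [-0.000e+00 -1.000e+00 -9.000e-04]]
```

Call:
send_rows --deltas '[{"tx": 0,"ty": -30,"tz": 0,"wx": 0,"wy": 0,"wz": 0,"hand": 50}]'

```text
t: 0.25
position: [0.2073, -0.6411, 0.2444]
tcp_rot: [-0.11, 0.701, -0.696, 0.11]
ft_force: [0.4, -0.4, 0.3]
finger_gap: 0.952
```

All keys are required; continuing with full rows.

Call:
send_rows --deltas '[{"tx": 0,"ty": -40,"tz": 0,"wx": 0,"wy": 0,"wz": 0,"hand": 50},{"tx": 0,"ty": -20,"tz": 0,"wx": 0,"wy": 0,"wz": 0,"hand": 50},{"tx": 0,"ty": 0,"tz": -25,"wx": 0,"wy": 0,"wz": 0,"hand": 50},{"tx": 0,"ty": 0,"tz": -40,"wx": 0,"wy": 0,"wz": 0,"hand": 50},{"tx": -10,"ty": 0,"tz": -25,"wx": 0,"wy": 0,"wz": 0,"hand": 50},{"tx": -30,"ty": 0,"tz": 0,"wx": 0,"wy": -0.06,"wz": 0,"hand": 50},{"tx": -40,"ty": 0,"tz": 0,"wx": 0,"wy": -0.07,"wz": 0,"hand": 50}]'

```text
t: 0.95
position: [0.255, -0.5292, 0.309]
tcp_rot: [0.155, -0.69, 0.69, -0.155]
ft_force: [-0.3, -0.6, 0.1]
finger_gap: 0.539
```

Call:
send_rows --deltas '[{"tx": -42,"ty": 0,"tz": 0,"wx": 0,"wy": -0.072,"wz": 0,"hand": 50},{"tx": -42,"ty": 0,"tz": 0,"wx": 0,"wy": -0.072,"wz": 0,"hand": 50},{"tx": -42,"ty": 0,"tz": 0,"wx": 0,"wy": -0.072,"wz": 0,"hand": 50},{"tx": -42,"ty": 0,"tz": 0,"wx": 0,"wy": -0.072,"wz": 0,"hand": 50},{"tx": -42,"ty": 0,"tz": 0,"wx": 0,"wy": -0.072,"wz": 0,"hand": 50},{"tx": -42,"ty": 0,"tz": 0,"wx": 0,"wy": -0.072,"wz": 0,"hand": 50},{"tx": -42,"ty": 0,"tz": 0,"wx": 0,"wy": -0.072,"wz": 0,"hand": 50},{"tx": -42,"ty": 0,"tz": 0,"wx": 0,"wy": -0.072,"wz": 0,"hand": 50}]'

```text
t: 1.75
position: [0.5109, -0.3161, 0.3082]
tcp_rot: [-0.346, 0.617, -0.617, 0.346]
ft_force: [1.9, -0.6, -0.6]
finger_gap: 0.537
```

```bash
python3 - <<'E'
from st import *
from rig import robot
p,r=show(robot.state())
E
```

```text
t 1.75 pos [ 510.9 -316.1  308.2] trolley [282.2  -6.5] gap 49.9 F [ 1.9 -0.6 -0.6]
tool z in trolley yaw deg -26.85 j [-0.596 -0.054  1.472 -0.     1.724 -0.048]
[[-5.218e-01 -5.000e-04  8.531e-01]
 [-8.531e-01  3.000e-04 -5.218e-01]
 [-0.000e+00 -1.000e+00 -6.000e-04]]
```

Call:
send_rows --deltas '[{"tx": -42,"ty": 0,"tz": 0,"wx": 0,"wy": -0.072,"wz": 0,"hand": 50},{"tx": -42,"ty": 0,"tz": 0,"wx": 0,"wy": -0.072,"wz": 0,"hand": 50},{"tx": -42,"ty": 0,"tz": 0,"wx": 0,"wy": -0.072,"wz": 0,"hand": 50},{"tx": -42,"ty": 0,"tz": 0,"wx": 0,"wy": -0.072,"wz": 0,"hand": 50},{"tx": -42,"ty": 0,"tz": 0,"wx": 0,"wy": -0.072,"wz": 0,"hand": 50},{"tx": -42,"ty": 0,"tz": 0,"wx": 0,"wy": -0.06,"wz": 0,"hand": 50},{"tx": -30,"ty": 0,"tz": 0,"wx": 0,"wy": 0,"wz": 0,"hand": 50},{"tx": -15,"ty": 0,"tz": 0,"wx": 0,"wy": 0,"wz": 0,"hand": 50}]'

```text
t: 2.55
position: [0.6069, -0.0377, 0.3084]
tcp_rot: [-0.466, 0.532, -0.531, 0.466]
ft_force: [0.3, -0.6, 0.5]
finger_gap: 0.539
```

```bash
python3 - <<'E'
from st import *
from rig import robot
p,r=show(robot.state())
E
```

```text
t 2.55 pos [606.9 -37.7 308.4] trolley [-3.  66.9] gap 50.1 F [ 0.3 -0.6  0.5]
tool z in trolley yaw deg -2.86 j [-0.104 -0.039  1.457  0.     1.724  0.026]
[[-1.298e-01 -3.000e-04  9.915e-01]
 [-9.915e-01  3.000e-04 -1.298e-01]
 [-2.000e-04 -1.000e+00 -3.000e-04]]
```

Call:
send_rows --deltas '[{"tx": 0,"ty": 0,"tz": 0,"wx": 0,"wy": -0.05,"wz": 0,"hand": 50},{"tx": -35,"ty": 0,"tz": -11,"wx": 0,"wy": 0,"wz": 0,"hand": 50},{"tx": -42,"ty": 0,"tz": -14,"wx": 0,"wy": 0,"wz": 0,"hand": 50},{"tx": -42,"ty": 0,"tz": -13,"wx": 0,"wy": 0,"wz": 0,"hand": 50},{"tx": -42,"ty": 20,"tz": -13,"wx": 0,"wy": 0,"wz": 0,"hand": 50},{"tx": -36,"ty": 20,"tz": -12,"wx": 0,"wy": 0,"wz": 0,"hand": 50},{"tx": 0,"ty": 20,"tz": 0,"wx": 0,"wy": 0,"wz": 0,"hand": 50},{"tx": 0,"ty": 0,"tz": 0,"wx": 0,"wy": 0,"wz": 0,"hand": 50}]'

```text
t: 3.35
position: [0.5592, 0.1617, 0.2459]
tcp_rot: [-0.481, 0.52, -0.519, 0.478]
ft_force: [-0.4, 0.1, -0.1]
finger_gap: 0.541
```

```bash
python3 - <<'E'
from st import *
from rig import robot,camera
p,r=show(robot.state())
for n in ["top","wrist"]:
    c=camera(n); cv2.imwrite(f"pics/{n}1.png",c["pixels"][:,:,::-1])
E
```

```text
t 3.35 pos [559.2 161.7 245.9] trolley [-197.9    3.3] gap 50.3 F [-0.4  0.1 -0.1]
tool z in trolley yaw deg -0.04 j [ 0.238 -0.09   1.605 -0.     1.63   0.319]
[[-0.0809 -0.0037  0.9967]
 [-0.9967 -0.0012 -0.0809]
 [ 0.0015 -1.     -0.0036]]
```

View pics/wrist1.png

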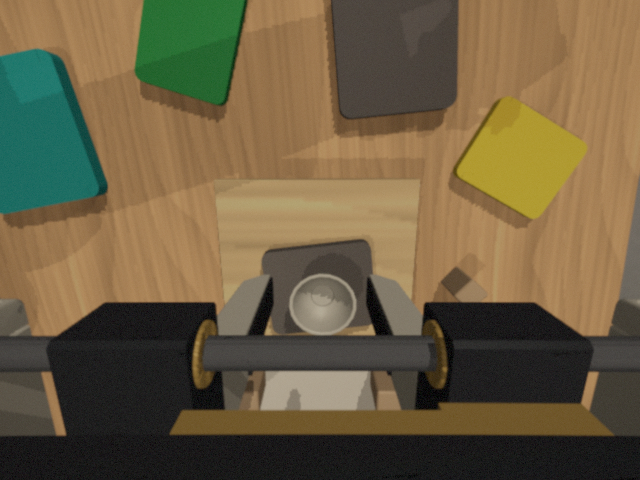

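View pics/top1.png

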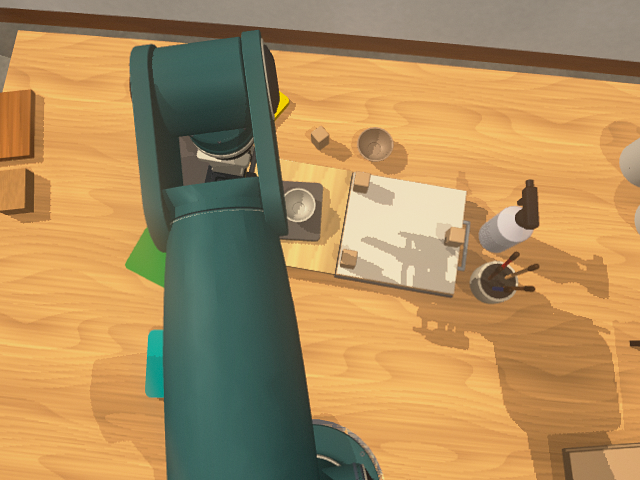

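Call:
send_rows --deltas '[{"tx": -2,"ty": 30,"tz": 0,"wx": 0,"wy": 0,"wz": 0,"hand": 50},{"tx": 0,"ty": 40,"tz": 1,"wx": 0,"wy": 0,"wz": 0,"hand": 50},{"tx": 0,"ty": 40,"tz": 0,"wx": 0,"wy": 0,"wz": 0,"hand": 50},{"tx": 0,"ty": 30,"tz": 0,"wx": 0,"wy": 0,"wz": 0,"hand": 50},{"tx": 0,"ty": 20,"tz": 0,"wx": 0,"wy": 0,"wz": 0,"hand": 50},{"tx": 0,"ty": 12,"tz": 0,"wx": 0,"wy": 0,"wz": 0,"hand": 50},{"tx": 0,"ty": 8,"tz": 0,"wx": 0,"wy": 0,"wz": 0,"hand": 50},{"tx": 0,"ty": 0,"tz": 0,"wx": 0,"wy": 0,"wz": 0,"hand": 50}]'

```text
t: 4.25
position: [0.5616, 0.1631, 0.0688]
tcp_rot: [0.479, -0.52, 0.52, -0.479]
ft_force: [-0.0, 0.3, 1.2]
finger_gap: 0.534
```

```bash
python3 - <<'E'
from st import *
from rig import robot,camera
p,r=show(robot.state())
for n in ["scene","wrist"]:
    c=camera(n); cv2.imwrite(f"pics/{n}2.png",c["pixels"][:,:,::-1]); np.savez(f"{n}2.npz",**c)
E
```

```text
t 4.25 pos [561.6 163.1  68.8] trolley [-199.5    5.6] gap 49.7 F [-0.   0.3  1.2]
tool z in trolley yaw deg -0.14 j [0.239 0.002 1.808 0.    1.331 0.322]
[[-0.0826  0.      0.9966]
 [-0.9966  0.     -0.0826]
 [-0.     -1.      0.    ]]
```

View pics/wrist2.png

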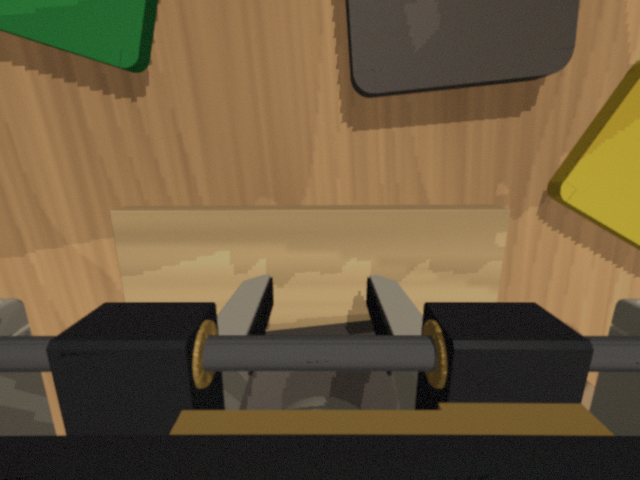

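View pics/scene2.png

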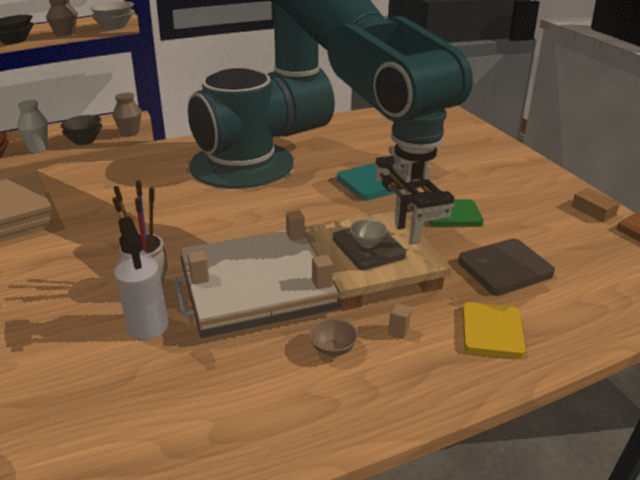

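Call:
send_rows --deltas '[{"tx": 0,"ty": 4,"tz": -1,"wx": 0,"wy": 0,"wz": 0,"hand": 50},{"tx": 0,"ty": 3,"tz": -0.5,"wx": 0,"wy": 0,"wz": 0,"hand": 50},{"tx": 6,"ty": 0,"tz": 0,"wx": 0,"wy": 0,"wz": 0,"hand": 50},{"tx": 5,"ty": 0,"tz": 0,"wx": 0,"wy": 0,"wz": 0,"hand": 50},{"tx": 2,"ty": 0,"tz": 0,"wx": 0,"wy": 0,"wz": 0,"hand": 50},{"tx": 2,"ty": 0,"tz": 0,"wx": 0,"wy": 0,"wz": 0,"hand": 50},{"tx": 2,"ty": 0,"tz": 0,"wx": 0,"wy": 0,"wz": 0,"hand": 50},{"tx": 2,"ty": 0,"tz": 0,"wx": 0,"wy": 0,"wz": 0,"hand": 50}]'

```text
t: 5.15
position: [0.5584, 0.1448, 0.0618]
tcp_rot: [-0.479, 0.52, -0.52, 0.479]
ft_force: [2.4, 3.0, -0.2]
finger_gap: 0.539
```

Call:
send_rows --deltas '[{"tx": 2,"ty": 0,"tz": 0,"wx": 0,"wy": 0,"wz": 0,"hand": 50},{"tx": 2,"ty": 0,"tz": 0,"wx": 0,"wy": 0,"wz": 0,"hand": 50},{"tx": 2,"ty": 0,"tz": 0,"wx": 0,"wy": 0,"wz": 0,"hand": 50},{"tx": 2,"ty": 0,"tz": 0,"wx": 0,"wy": 0,"wz": 0,"hand": 50},{"tx": 2,"ty": 0,"tz": 0,"wx": 0,"wy": 0,"wz": 0,"hand": 50},{"tx": 2,"ty": 0,"tz": 0,"wx": 0,"wy": 0,"wz": 0,"hand": 50},{"tx": 1,"ty": 0,"tz": 0,"wx": 0,"wy": 0,"wz": 0,"hand": 50},{"tx": 0,"ty": 0,"tz": 0,"wx": 0,"wy": 0,"wz": 0,"hand": 50}]'

```text
t: 5.95
position: [0.5572, 0.1315, 0.0618]
tcp_rot: [0.479, -0.52, 0.52, -0.479]
ft_force: [0.9, 1.5, 2.0]
finger_gap: 0.537
```

```bash
cat > look.py <<'E'
import sys
from st import *
from rig import robot,camera
k=sys.argv[1]
p,r=show(robot.state())
for n in sys.argv[2:]:
    c=camera(n); cv2.imwrite(f"pics/{n}{k}.png",c["pixels"][:,:,::-1]); np.savez(f"{n}{k}.npz",**c)
    P=cloud(c); d,w,b,po=masks(c,P)
    if d.sum()>200:
        ct,wh,a=rect(c,biggest(d),.069); print(n,"tile c",ct.round(1),"trol",trol(ct).round(1),np.round(wh,1),"ang",round(a,2),"z",np.nanmedian(P[biggest(d)][:,2]).round(4))
E
python3 look.py 3 top scene wrist
```

```text
t 5.95 pos [557.2 131.5  61.8] trolley [-167.7    3.8] gap 50.0 F [0.9 1.5 2. ]
tool z in trolley yaw deg -0.11 j [ 0.187 -0.019  1.841 -0.     1.319  0.27 ]
[[-8.210e-02  1.000e-04  9.966e-01]
 [-9.966e-01 -1.000e-04 -8.210e-02]
 [ 1.000e-04 -1.000e+00  1.000e-04]]
top tile c [546.7  39.1] trol [-74.6   0.7] [122.9  51. ] ang 5.86 z 0.0687
scene tile c [557.   81.1] trol [-117.4    7.7] [127.1 132.1] ang 85.72 z 0.0684
wrist tile c [550.5 125.2] trol [-160.8   -2.4] [33.5 69.7] ang 85.22 z 0.0688
```

View pics/top3.png

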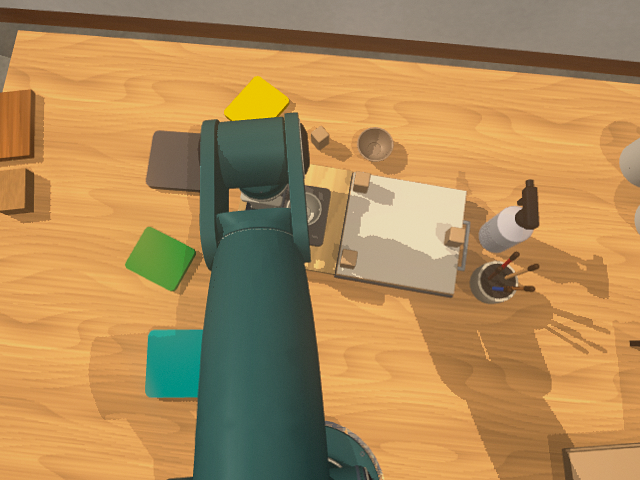

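View pics/scene3.png

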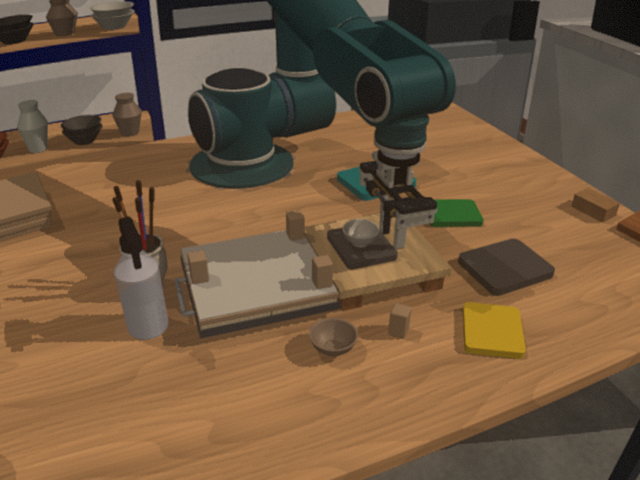

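View pics/wrist3.png

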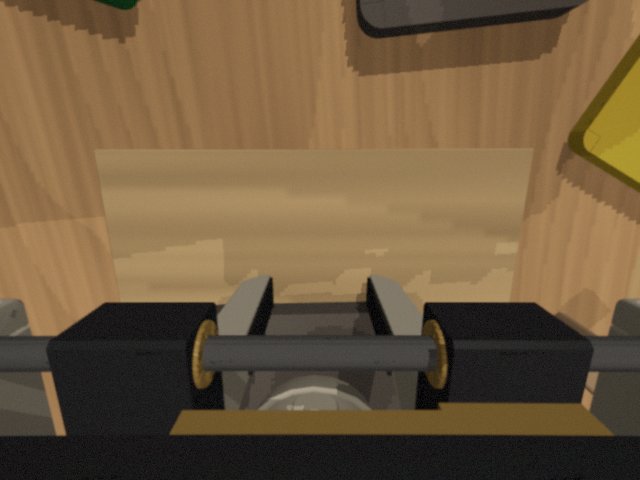

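```bash
cat > front.py <<'E'
import sys
from st import *
def front(c,verbose=1):
    P=cloud(c); d,w,b,po=masks(c,P); m=biggest(d)
    q=plane(c,contour(m),.069)[:,:2]*1000
    T=np.array([trol(x) for x in q]); 
    xm=T[:,0].max()
    mid=np.median(T[T[:,0]>xm-25,1])
    out=[]
    for lo,hi in ((-45,45),):
        s=(T[:,1]>mid+lo)&(T[:,1]<mid+hi)&(T[:,0]>xm-12)
        a=cv2.fitLine(T[s].astype(np.float32),cv2.DIST_HUBER,0,.01,.01).ravel()
        yaw=np.rad2deg(np.arctan2(-a[0],a[1])) ; yaw=(yaw+90)%180-90
        out.append(("front x@mid",a[2]+(mid-a[3])*a[0]/a[1],"yaw",yaw,"n",s.sum()))
    fx=out[0][1]
    for x0 in (12,17,22,27,32,37):
        s=abs(T[:,0]-(fx-x0))<2.5
        if s.any(): print("  x",round(fx-x0,1),"y",T[s,1].min().round(1),T[s,1].max().round(1),"mid",((T[s,1].min()+T[s,1].max())/2).round(1))
    print(out)
if __name__=="__main__":
    front(dict(np.load(sys.argv[1])))
E
python3 front.py top0.npz; python3 front.py top3.npz
python3 - <<'E'
import cv2
o=cv2.imread("pics/top3.png")[130:300,180:480]; cv2.imwrite("pics/top3c.png",cv2.resize(o,None,fx=2.6,fy=2.6))
E
```

```text
x -81.6 y -52.8 67.8 mid 7.5
  x -86.6 y -53.1 67.5 mid 7.2
  x -91.6 y -52.5 66.8 mid 7.1
  x -96.6 y -53.6 65.7 mid 6.1
  x -101.6 y -54.3 65.0 mid 5.4
  x -106.6 y -55.3 63.9 mid 4.3
[('front x@mid', np.float64(-69.64415572508813), 'yaw', np.float32(6.9151), 'n', np.int64(43))]
  x -69.3 y -61.0 59.5 mid -0.8
  x -74.3 y -59.7 59.1 mid -0.3
  x -79.3 y -60.4 58.0 mid -1.2
  x -84.3 y -48.8 59.1 mid 5.2
  x -89.3 y -28.6 58.4 mid 14.9
  x -94.3 y 44.0 59.0 mid 51.5
[('front x@mid', np.float64(-57.29078557367574), 'yaw', np.float32(1.3631897), 'n', np.int64(44))]
```

View pics/top3c.png

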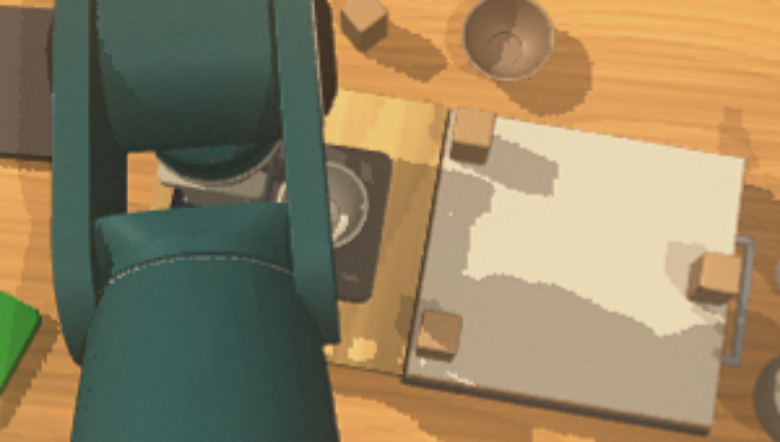

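Call:
send_rows --deltas '[{"tx": 1,"ty": 0,"tz": 0,"wx": 0,"wy": 0,"wz": 0,"hand": 50},{"tx": 2,"ty": 0,"tz": 0,"wx": 0,"wy": 0,"wz": 0,"hand": 50},{"tx": 3,"ty": 0,"tz": 0,"wx": 0,"wy": 0,"wz": 0,"hand": 50},{"tx": 3,"ty": 0,"tz": 0,"wx": 0,"wy": 0,"wz": 0,"hand": 50},{"tx": 3,"ty": 0,"tz": 0,"wx": 0,"wy": 0,"wz": 0,"hand": 50},{"tx": 3,"ty": 0,"tz": 0,"wx": 0,"wy": 0,"wz": 0,"hand": 50},{"tx": 2,"ty": 0,"tz": 0,"wx": 0,"wy": 0,"wz": 0,"hand": 50},{"tx": 1,"ty": 0,"tz": 0,"wx": 0,"wy": 0,"wz": 0,"hand": 50}]'

```text
t: 6.9
position: [0.5556, 0.1135, 0.0616]
tcp_rot: [-0.479, 0.52, -0.52, 0.479]
ft_force: [-0.7, 3.8, 0.0]
finger_gap: 0.539
```

```bash
python3 look.py 4 top scene wrist; python3 front.py top4.npz
python3 - <<'E'
import cv2
o=cv2.imread("pics/top4.png")[130:300,180:480]; cv2.imwrite("pics/top4c.png",cv2.resize(o,None,fx=2.6,fy=2.6))
E
```

```text
t 6.9 pos [555.6 113.5  61.6] trolley [-149.6    3.6] gap 50.1 F [-0.7  3.8  0. ]
tool z in trolley yaw deg -0.11 j [ 0.157 -0.03   1.853 -0.     1.32   0.239]
[[-8.210e-02 -1.000e-04  9.966e-01]
 [-9.966e-01 -1.000e-04 -8.210e-02]
 [ 1.000e-04 -1.000e+00 -1.000e-04]]
top tile c [544.4  18.6] trol [-54.1   0.1] [122.6  46.8] ang 5.61 z 0.0685
scene tile c [555.3  63.1] trol [-99.4   7.4] [125.  132.6] ang 85.84 z 0.0685
wrist tile c [549.1 107.1] trol [-142.7   -2.4] [33.5 69.7] ang 85.22 z 0.0688
  x -51.9 y -61.9 56.4 mid -2.7
  x -56.9 y -62.6 57.4 mid -2.6
  x -61.9 y -56.9 56.7 mid -0.1
  x -66.9 y -39.2 57.7 mid 9.3
  x -71.9 y 40.0 57.4 mid 48.7
  x -76.9 y 43.1 56.3 mid 49.7
[('front x@mid', np.float64(-39.879132653650615), 'yaw', np.float32(-0.124320984), 'n', np.int64(46))]
```

View pics/top4c.png

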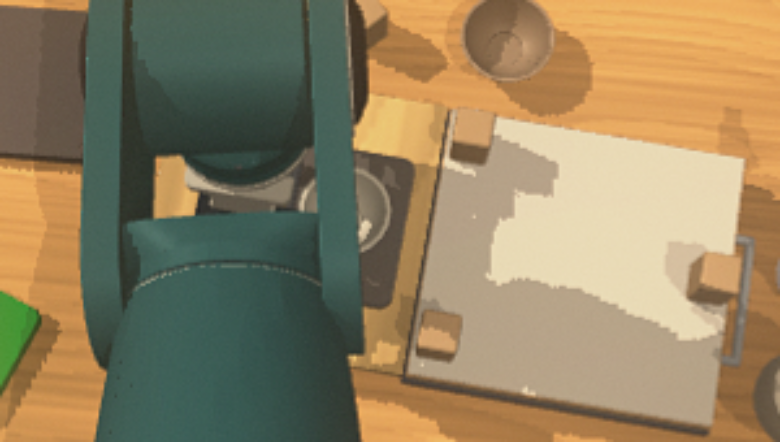

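View pics/wrist4.png

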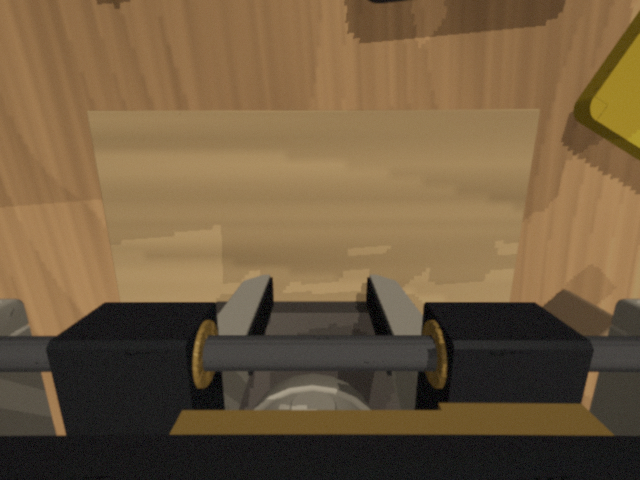

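```bash
python3 - <<'E'
from st import *
for n in ("top0","top3","top4"):
    c=dict(np.load(n+".npz")); P=cloud(c); z=P[...,2]; X,Y=P[...,0],P[...,1]
    roi=(X>.35)&(X<.72)&(Y<.25)&(Y>-.3)
    p=roi&(z>.1015)&(z<.11)
    k,l,s,ce=cv2.connectedComponentsWithStats(p.astype(np.uint8),connectivity=4)
    for i in range(1,k):
        if 100<s[i,4]<300:
            q=plane(c,contour(l==i),.105)*1000; T=np.array([trol(x) for x in q])
            print(n,"post ctr",trol(plane(c,[ce[i]],.105)[0]*1000).round(1),"x",T[:,0].min().round(1),T[:,0].max().round(1),"y",T[:,1].min().round(1),T[:,1].max().round(1))
    hsv=cv2.cvtColor(c["pixels"],cv2.COLOR_RGB2HSV).astype(int)
    d=biggest(roi&(hsv[...,2]<135)&(hsv[...,1]<110)&(z>.066)&(z<.072))
    T=np.array([trol(x) for x in plane(c,contour(d),.069)*1000]); xm=T[:,0].max()
    for x0 in (12,14,16,18,20,22):
        s=abs(T[:,0]-(xm-x0))<2; print("   ",T[s,1].min().round(1),T[s,1].max().round(1))
    for nm,m in (("surf",roi&(z>.049)&(z<.061)),):
        T=np.array([trol(x) for x in plane(c,contour(biggest(m)),.055)*1000])
        for x0 in (-40,50,120,180):
            s=abs(T[:,0]-x0)<8; print(nm,x0,T[s,1].min().round(1),T[s,1].max().round(1))
E
```

```text
top0 post ctr [ 0.6 79.9] x -14.3 15.5 y 64.6 94.9
top0 post ctr [199.6   0.2] x 185.4 213.6 y -14.7 15.5
top0 post ctr [  0.9 -79.4] x -13.9 15.4 y -94.5 -64.9
    -51.7 62.6
    -51.7 64.3
    -50.4 66.1
    -50.4 67.8
    -53.1 67.8
    -53.1 67.5
surf -40 -109.4 110.7
surf 50 -109.6 109.6
surf 120 -109.8 109.9
surf 180 -109.7 110.1
top3 post ctr [ 0.4 79.8] x -14.3 15.5 y 64.3 94.9
top3 post ctr [199.6   0. ] x 185.4 213.6 y -15.3 15.1
top3 post ctr [  0.6 -79.1] x -14.2 15.4 y -94.2 -64.6
    -60.7 57.7
    -61.0 59.5
    -61.0 59.5
    -59.7 59.1
    -60.1 58.8
    -60.4 58.4
surf -40 -109.4 110.7
surf 50 -109.2 109.6
surf 120 -109.3 109.9
surf 180 -109.8 110.1
top4 post ctr [ 0.5 79.8] x -14.3 15.5 y 64.6 94.9
top4 post ctr [199.5   0.3] x 185.4 213.6 y -14.6 15.5
top4 post ctr [  0.5 -79.6] x -14.2 15.4 y -94.6 -64.6
    -61.9 56.4
    -62.2 56.4
    -62.6 56.1
    -62.6 55.7
    -60.9 55.3
    -60.9 56.7
surf -40 -109.6 110.7
surf 50 -109.6 109.6
surf 120 -109.3 109.9
surf 180 -109.8 110.1
```

Call:
send_rows --deltas '[{"tx": 1,"ty": 0,"tz": 0,"wx": 0,"wy": 0,"wz": 0,"hand": 50},{"tx": 2,"ty": 0,"tz": 0.3,"wx": 0,"wy": 0,"wz": 0,"hand": 50},{"tx": 3,"ty": 0,"tz": 0.5,"wx": 0,"wy": 0,"wz": 0,"hand": 50},{"tx": 3,"ty": 0,"tz": 0.5,"wx": 0,"wy": 0,"wz": 0,"hand": 50},{"tx": 3,"ty": 0,"tz": 0.5,"wx": 0,"wy": 0,"wz": 0,"hand": 50},{"tx": 3,"ty": 0,"tz": 0.5,"wx": 0,"wy": 0,"wz": 0,"hand": 50},{"tx": 2,"ty": 0,"tz": 0.3,"wx": 0,"wy": 0,"wz": 0,"hand": 50},{"tx": 1,"ty": 0,"tz": 0.1,"wx": 0,"wy": 0,"wz": 0,"hand": 50}]'

```text
t: 7.85
position: [0.5569, 0.0953, 0.0616]
tcp_rot: [0.479, -0.52, 0.52, -0.479]
ft_force: [-0.3, 2.9, -1.9]
finger_gap: 0.538
```

```bash
sed -i 's/(z>.060)&(z<.078)/(z>.066)\&(z<.072)/' h.py; python3 look.py 5 top scene; python3 front.py top5.npz
python3 - <<'E'
import cv2
o=cv2.imread("pics/top5.png")[130:300,180:480]; cv2.imwrite("pics/top5c.png",cv2.resize(o,None,fx=2.6,fy=2.6))
E
```

```text
t 7.85 pos [556.9  95.3  61.6] trolley [-131.5    6.4] gap 50.0 F [-0.3  2.9 -1.9]
tool z in trolley yaw deg -0.11 j [ 0.124 -0.035  1.857 -0.     1.32   0.207]
[[-8.210e-02 -0.000e+00  9.966e-01]
 [-9.966e-01 -1.000e-04 -8.210e-02]
 [ 1.000e-04 -1.000e+00 -0.000e+00]]
top tile c [546.   -4.3] trol [-31.4   3.5] [125.   40.6] ang 7.37 z 0.0687
scene tile c [552.2  43.9] trol [-80.    5.8] [117.3 123.5] ang 83.73 z 0.0686
  x -34.0 y -58.8 59.6 mid 0.4
  x -39.0 y -59.4 58.9 mid -0.3
  x -44.0 y -43.4 59.9 mid 8.3
  x -49.0 y 41.8 59.2 mid 50.5
  x -54.0 y 43.2 60.2 mid 51.7
  x -59.0 y 46.6 59.5 mid 53.1
[('front x@mid', np.float64(-21.99017725061384), 'yaw', np.float32(0.14855957), 'n', np.int64(52))]
```

View pics/top5c.png

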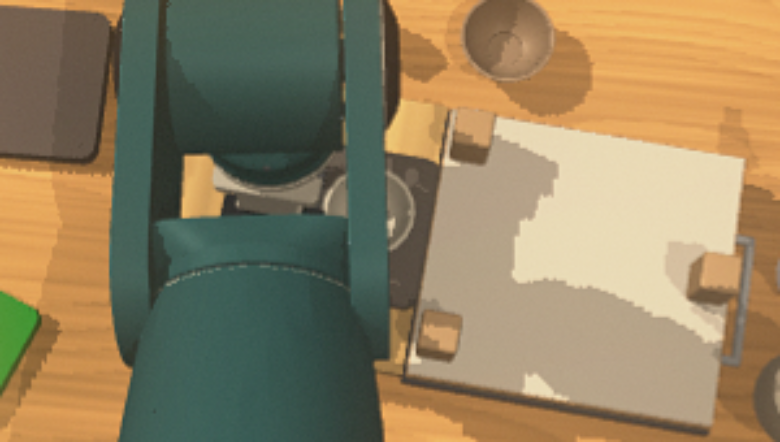

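View pics/scene5.png

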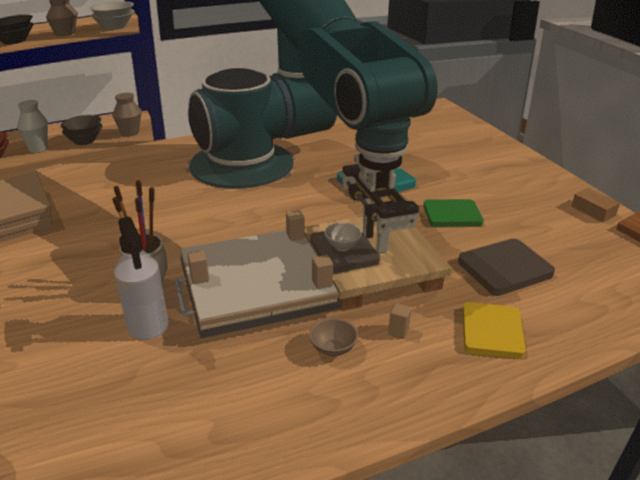

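Call:
send_rows --deltas '[{"tx": 1,"ty": 0,"tz": 0,"wx": 0,"wy": 0,"wz": 0,"hand": 50},{"tx": 2,"ty": 0,"tz": 0,"wx": 0,"wy": 0,"wz": 0,"hand": 50},{"tx": 3,"ty": 0,"tz": 0,"wx": 0,"wy": 0,"wz": 0,"hand": 50},{"tx": 3,"ty": 0,"tz": 0,"wx": 0,"wy": 0,"wz": 0,"hand": 50},{"tx": 3,"ty": 0,"tz": 0,"wx": 0,"wy": 0,"wz": 0,"hand": 50},{"tx": 3,"ty": 0,"tz": 0,"wx": 0,"wy": 0,"wz": 0,"hand": 50},{"tx": 2,"ty": 0,"tz": 0,"wx": 0,"wy": 0,"wz": 0,"hand": 50},{"tx": 1,"ty": 0,"tz": 0,"wx": 0,"wy": 0,"wz": 0,"hand": 50}]'

```text
t: 8.75
position: [0.5554, 0.0775, 0.0617]
tcp_rot: [0.479, -0.52, 0.52, -0.479]
ft_force: [-0.6, 4.0, 0.7]
finger_gap: 0.537
```

```bash
python3 look.py 6 top scene wrist; python3 front.py top6.npz
python3 - <<'E'
import cv2
o=cv2.imread("pics/top6.png")[130:300,180:480]; cv2.imwrite("pics/top6c.png",cv2.resize(o,None,fx=2.6,fy=2.6))
E
```

```text
t 8.75 pos [555.4  77.5  61.7] trolley [-113.6    6.3] gap 49.9 F [-0.6  4.   0.7]
tool z in trolley yaw deg -0.11 j [ 0.093 -0.045  1.866  0.     1.32   0.175]
[[-8.210e-02  1.000e-04  9.966e-01]
 [-9.966e-01  1.000e-04 -8.210e-02]
 [-1.000e-04 -1.000e+00  1.000e-04]]
top tile c [543.1 -23. ] trol [-12.5   2.1] [120.3  32.6] ang 5.05 z 0.0688
scene tile c [554.9  18.4] trol [-54.7  10.6] [119.6 120.9] ang 72.78 z 0.0686
wrist tile c [550.4  18.7] trol [-54.7   6. ] [25.  91.7] ang 85.23 z 0.0689
  x -16.3 y -59.6 60.4 mid 0.4
  x -21.3 y -45.6 59.7 mid 7.0
  x -26.3 y -15.3 60.3 mid 22.5
  x -31.3 y 40.9 60.0 mid 50.4
  x -36.3 y 43.9 59.3 mid 51.6
[('front x@mid', np.float64(-4.265952578043546), 'yaw', np.float32(0.34274292), 'n', np.int64(56))]
```

View pics/top6c.png

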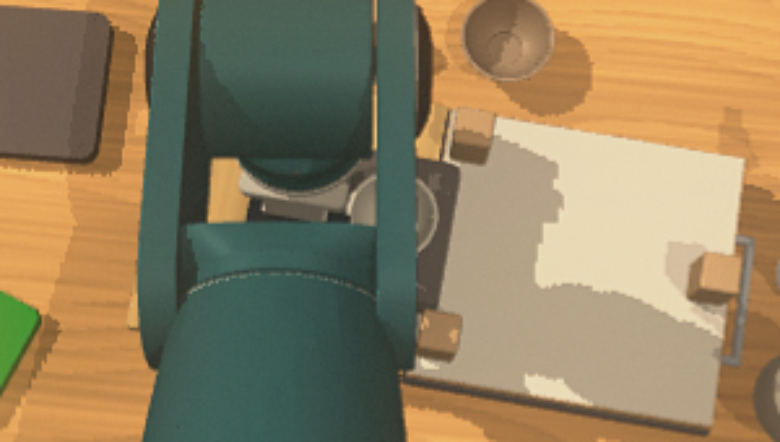

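View pics/wrist6.png

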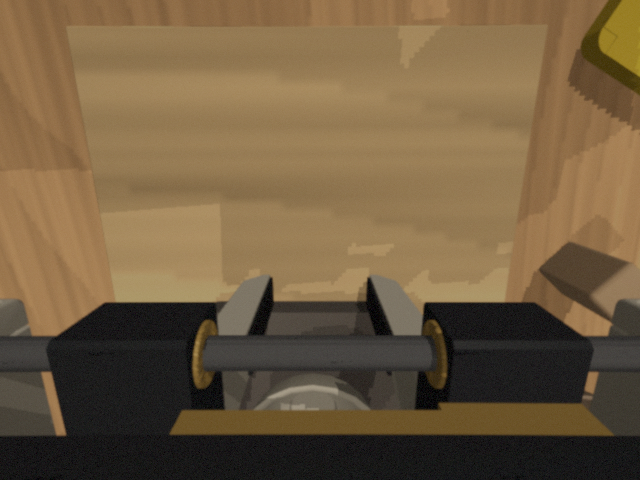

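Call:
send_rows --deltas '[{"tx": 1,"ty": 0,"tz": 0,"wx": 0,"wy": 0,"wz": 0,"hand": 50},{"tx": 2,"ty": 0,"tz": 0,"wx": 0,"wy": 0,"wz": 0,"hand": 50},{"tx": 3,"ty": 0,"tz": 0,"wx": 0,"wy": 0,"wz": 0,"hand": 50},{"tx": 3,"ty": 0,"tz": 0,"wx": 0,"wy": 0,"wz": 0,"hand": 50},{"tx": 3,"ty": 0,"tz": 0,"wx": 0,"wy": 0,"wz": 0,"hand": 50},{"tx": 3,"ty": 0,"tz": 0,"wx": 0,"wy": 0,"wz": 0,"hand": 50},{"tx": 3,"ty": 0,"tz": 0,"wx": 0,"wy": 0,"wz": 0,"hand": 50},{"tx": 3,"ty": 0,"tz": 0,"wx": 0,"wy": 0,"wz": 0,"hand": 50}]'

```text
t: 9.7
position: [0.5537, 0.0565, 0.0617]
tcp_rot: [0.479, -0.52, 0.52, -0.479]
ft_force: [0.2, 4.0, 1.3]
finger_gap: 0.536
```

Call:
send_rows --deltas '[{"tx": 3,"ty": 0,"tz": 0,"wx": 0,"wy": 0,"wz": 0,"hand": 50},{"tx": 3,"ty": 0,"tz": 0,"wx": 0,"wy": 0,"wz": 0,"hand": 50},{"tx": 3,"ty": 0,"tz": 0,"wx": 0,"wy": 0,"wz": 0,"hand": 50},{"tx": 3,"ty": 0,"tz": 0,"wx": 0,"wy": 0,"wz": 0,"hand": 50},{"tx": 3,"ty": 0,"tz": 0,"wx": 0,"wy": 0,"wz": 0,"hand": 50},{"tx": 3,"ty": 0,"tz": 0,"wx": 0,"wy": 0,"wz": 0,"hand": 50},{"tx": 2,"ty": 0,"tz": 0,"wx": 0,"wy": 0,"wz": 0,"hand": 50},{"tx": 1,"ty": 0,"tz": 0,"wx": 0,"wy": 0,"wz": 0,"hand": 50}]'

```text
t: 10.5
position: [0.552, 0.0356, 0.0617]
tcp_rot: [-0.479, 0.52, -0.52, 0.479]
ft_force: [-0.2, 4.5, 2.4]
finger_gap: 0.542
```

```bash
python3 look.py 7 top scene; python3 front.py top7.npz
python3 - <<'E'
import cv2
o=cv2.imread("pics/top7.png")[130:300,180:480]; cv2.imwrite("pics/top7c.png",cv2.resize(o,None,fx=2.6,fy=2.6))
E
```

```text
t 10.5 pos [552.   35.6  61.7] trolley [-71.6   6.2] gap 50.4 F [-0.2  4.5  2.4]
tool z in trolley yaw deg -0.11 j [ 0.018 -0.062  1.883  0.     1.321  0.1  ]
[[-0.082  -0.      0.9966]
 [-0.9966  0.     -0.082 ]
 [-0.     -1.     -0.    ]]
top tile c [539.7 -69.8] trol [34.4  2.4] [118.1  19. ] ang 1.29 z 0.0688
scene tile c [547.2 -13.8] trol [-22.    5.4] [120.1 124. ] ang 84.61 z 0.0685
  x 24.8 y -16.7 59.5 mid 21.4
  x 19.8 y 41.4 60.2 mid 50.8
[('front x@mid', np.float64(36.79839073729388), 'yaw', np.float32(-1.8622131), 'n', np.int64(70))]
```

View pics/top7c.png

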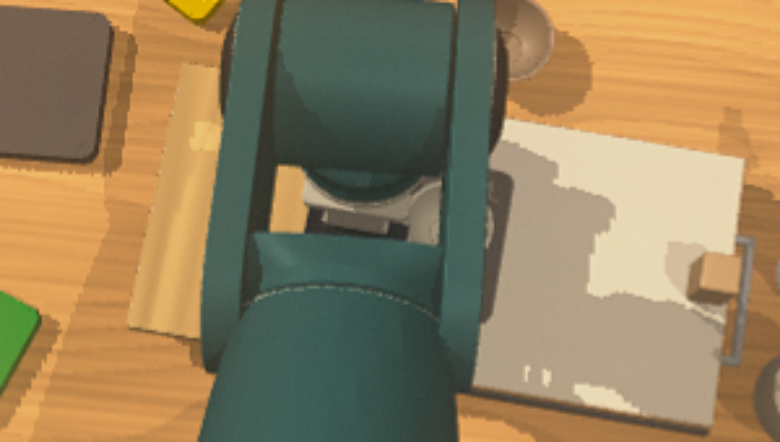

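View pics/scene7.png

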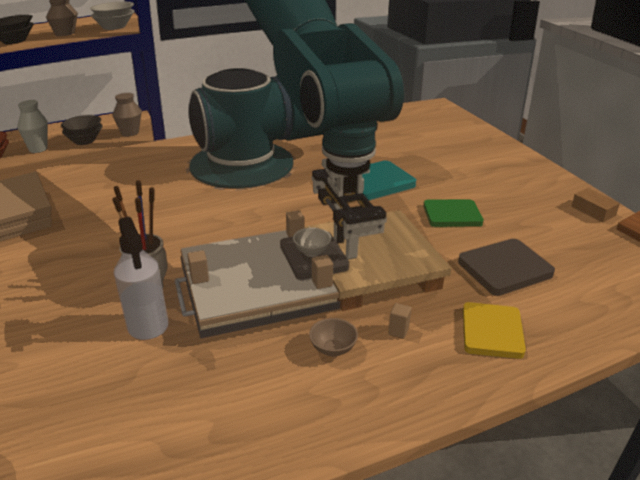

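```bash
cat > fr2.py <<'E'
import sys
from st import *
c=dict(np.load(sys.argv[1])); P=cloud(c); d,w,b,po=masks(c,P); m=biggest(d)
v,u=np.nonzero(m)
# right-most mask pixel per row = front edge
rows=np.unique(v); pts=np.array([[u[v==r].max()+.5,r] for r in rows])
T=np.array([trol(x) for x in plane(c,pts,.069)*1000])
s=abs(T[:,1]-(T[:,1].min()+T[:,1].max())/2)<42
a=cv2.fitLine(T[s].astype(np.float32),cv2.DIST_HUBER,0,.01,.01).ravel()
yaw=(np.rad2deg(np.arctan2(-a[0],a[1]))+90)%180-90
print("front",a[2]-a[3]*a[0]/a[1],"yaw",yaw,"y",T[:,1].min().round(1),T[:,1].max().round(1),"n",s.sum(), "res",np.abs((T[s]-a[2:])@np.array([-a[1],a[0]])).max().round(2))
E
for k in 4 5 6 7; do python3 fr2.py top$k.npz; done
```

```text
front -38.988476 yaw -0.4731369 y -60.3 57.9 n 40 res 4.68
front -20.801664 yaw -0.4513321 y -59.2 60.7 n 40 res 1.78
front -2.872652 yaw -0.06829834 y -59.4 60.6 n 40 res 2.84
front 38.95313 yaw -0.22823334 y -56.4 60.4 n 40 res 1.97
```

Call:
send_rows --deltas '[{"tx": 1,"ty": 0,"tz": 0,"wx": 0,"wy": 0,"wz": 0,"hand": 50},{"tx": 2,"ty": 0,"tz": 0,"wx": 0,"wy": 0,"wz": 0,"hand": 50},{"tx": 3,"ty": 0,"tz": 0,"wx": 0,"wy": 0,"wz": 0,"hand": 50},{"tx": 3,"ty": 0,"tz": 0,"wx": 0,"wy": 0,"wz": 0,"hand": 50},{"tx": 3,"ty": 0,"tz": 0,"wx": 0,"wy": 0,"wz": 0,"hand": 50},{"tx": 3,"ty": 0,"tz": 0,"wx": 0,"wy": 0,"wz": 0,"hand": 50},{"tx": 3,"ty": 0,"tz": 0,"wx": 0,"wy": 0,"wz": 0,"hand": 50},{"tx": 3,"ty": 0,"tz": 0,"wx": 0,"wy": 0,"wz": 0,"hand": 50}]'

```text
t: 11.4
position: [0.5502, 0.0146, 0.0617]
tcp_rot: [0.479, -0.52, 0.52, -0.479]
ft_force: [0.5, 5.7, 1.9]
finger_gap: 0.541
```

Call:
send_rows --deltas '[{"tx": 3,"ty": 0,"tz": 0,"wx": 0,"wy": 0,"wz": 0,"hand": 50},{"tx": 3,"ty": 0,"tz": 0,"wx": 0,"wy": 0,"wz": 0,"hand": 50},{"tx": 3,"ty": 0,"tz": 0,"wx": 0,"wy": 0,"wz": 0,"hand": 50},{"tx": 3,"ty": 0,"tz": 0,"wx": 0,"wy": 0,"wz": 0,"hand": 50},{"tx": 3,"ty": 0,"tz": 0,"wx": 0,"wy": 0,"wz": 0,"hand": 50},{"tx": 3,"ty": 0,"tz": 0,"wx": 0,"wy": 0,"wz": 0,"hand": 50},{"tx": 2,"ty": 0,"tz": 0,"wx": 0,"wy": 0,"wz": 0,"hand": 50},{"tx": 1,"ty": 0,"tz": 0,"wx": 0,"wy": 0,"wz": 0,"hand": 50}]'

```text
t: 12.2
position: [0.5485, -0.0063, 0.0617]
tcp_rot: [0.479, -0.52, 0.52, -0.479]
ft_force: [-0.3, 4.7, 1.4]
finger_gap: 0.535
```

```bash
python3 look.py 8 top scene wrist; python3 front.py top8.npz;python3 fr2.py top8.npz
python3 - <<'E'
import cv2
o=cv2.imread("pics/top8.png")[130:300,180:480]; cv2.imwrite("pics/top8c.png",cv2.resize(o,None,fx=2.6,fy=2.6))
E
```

```text
t 12.2 pos [548.5  -6.3  61.7] trolley [-29.6   6.2] gap 49.7 F [-0.3  4.7  1.4]
tool z in trolley yaw deg -0.11 j [-0.058 -0.072  1.892  0.     1.321  0.024]
[[-0.0821  0.      0.9966]
 [-0.9966  0.     -0.0821]
 [-0.     -1.      0.    ]]
scene tile c [538.6 -56.8] trol [21.6  0.3] [119.9 131.7] ang 87.82 z 0.0686
wrist tile c [543.5 -65. ] trol [29.3  5.8] [25.  91.6] ang 85.23 z 0.0689
[('front x@mid', np.float64(250.51116678491806), 'yaw', np.float32(13.542725), 'n', np.int64(28))]
front 230.27043 yaw 13.981506 y -98.1 -71.6 n 15 res 3.26
```

View pics/top8c.png

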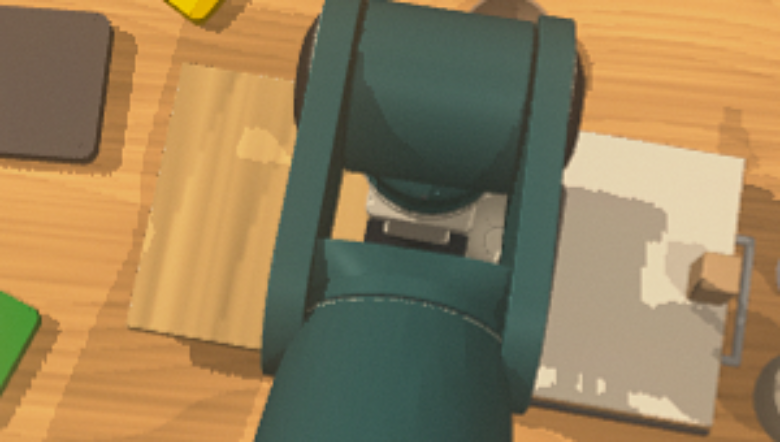

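View pics/scene8.png

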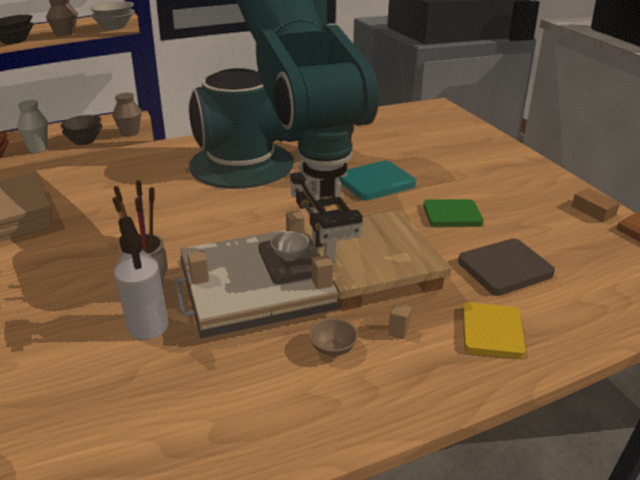

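View pics/wrist8.png

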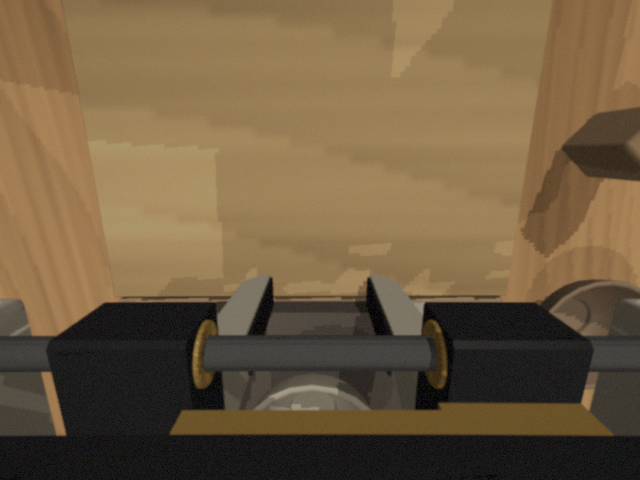

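Call:
send_rows --deltas '[{"tx": 1,"ty": 0,"tz": 0,"wx": 0,"wy": 0,"wz": 0,"hand": 50},{"tx": 2,"ty": 0,"tz": 0,"wx": 0,"wy": 0,"wz": 0,"hand": 50},{"tx": 3,"ty": 0,"tz": 0,"wx": 0,"wy": 0,"wz": 0,"hand": 50},{"tx": 3,"ty": 0,"tz": 0,"wx": 0,"wy": 0,"wz": 0,"hand": 50},{"tx": 3,"ty": 0,"tz": 0,"wx": 0,"wy": 0,"wz": 0,"hand": 50},{"tx": 3,"ty": 0,"tz": 0,"wx": 0,"wy": 0,"wz": 0,"hand": 50},{"tx": 3,"ty": 0,"tz": 0,"wx": 0,"wy": 0,"wz": 0,"hand": 50},{"tx": 3,"ty": 0,"tz": 0,"wx": 0,"wy": 0,"wz": 0,"hand": 50}]'

```text
t: 13.15
position: [0.5468, -0.0272, 0.0616]
tcp_rot: [-0.479, 0.52, -0.52, 0.479]
ft_force: [-0.4, 4.3, 1.9]
finger_gap: 0.537
```

Call:
send_rows --deltas '[{"tx": 3,"ty": 0,"tz": 0,"wx": 0,"wy": 0,"wz": 0,"hand": 50},{"tx": 3,"ty": 0,"tz": 0,"wx": 0,"wy": 0,"wz": 0,"hand": 50},{"tx": 3,"ty": 0,"tz": 0,"wx": 0,"wy": 0,"wz": 0,"hand": 50},{"tx": 3,"ty": 0,"tz": 0,"wx": 0,"wy": 0,"wz": 0,"hand": 50},{"tx": 3,"ty": 0,"tz": 0,"wx": 0,"wy": 0,"wz": 0,"hand": 50},{"tx": 3,"ty": 0,"tz": 0,"wx": 0,"wy": 0,"wz": 0,"hand": 50},{"tx": 2,"ty": 0,"tz": 0,"wx": 0,"wy": 0,"wz": 0,"hand": 50},{"tx": 1,"ty": 0,"tz": 0,"wx": 0,"wy": 0,"wz": 0,"hand": 50}]'

```text
t: 13.95
position: [0.5451, -0.0481, 0.0616]
tcp_rot: [-0.479, 0.52, -0.52, 0.479]
ft_force: [0.6, 4.8, 0.6]
finger_gap: 0.538
```

```bash
python3 look.py 9 top scene
python3 - <<'E'
import cv2
o=cv2.imread("pics/scene9.png")[170:350,150:450]; cv2.imwrite("pics/scene9c.png",cv2.resize(o,None,fx=2.6,fy=2.6))
E
```

```text
t 13.95 pos [545.1 -48.1  61.6] trolley [12.4  6.1] gap 50.0 F [0.6 4.8 0.6]
tool z in trolley yaw deg -0.1 j [-0.135 -0.075  1.895 -0.     1.321 -0.053]
[[-8.200e-02 -1.000e-04  9.966e-01]
 [-9.966e-01 -0.000e+00 -8.200e-02]
 [ 0.000e+00 -1.000e+00 -1.000e-04]]
scene tile c [540.1 -99.8] trol [64.3  5.3] [114.6 125.1] ang 85.28 z 0.0686
```

View pics/scene9c.png

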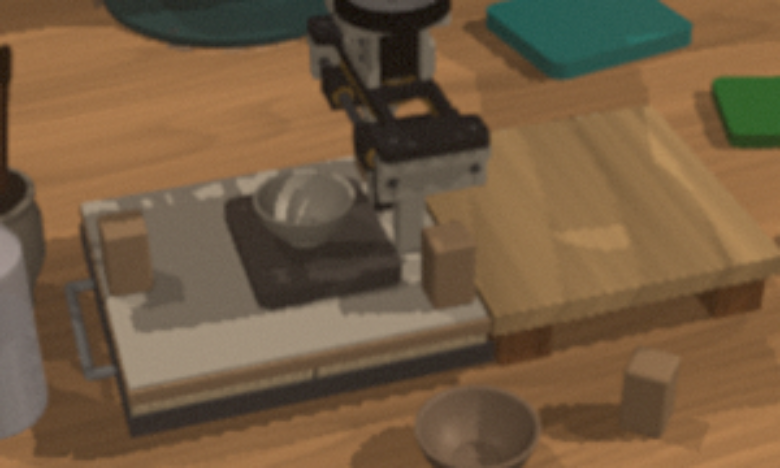

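Call:
send_rows --deltas '[{"tx": 1,"ty": 0,"tz": 0,"wx": 0,"wy": 0,"wz": 0,"hand": 50},{"tx": 2,"ty": 0,"tz": 0,"wx": 0,"wy": 0,"wz": 0,"hand": 50},{"tx": 3,"ty": 0,"tz": 0,"wx": 0,"wy": 0,"wz": 0,"hand": 50},{"tx": 3,"ty": 0,"tz": 0,"wx": 0,"wy": 0,"wz": 0,"hand": 50},{"tx": 3,"ty": 0,"tz": 0,"wx": 0,"wy": 0,"wz": 0,"hand": 50},{"tx": 3,"ty": 0,"tz": 0,"wx": 0,"wy": 0,"wz": 0,"hand": 50},{"tx": 3,"ty": 0,"tz": 0,"wx": 0,"wy": 0,"wz": 0,"hand": 50},{"tx": 3,"ty": 0,"tz": 0,"wx": 0,"wy": 0,"wz": 0,"hand": 50}]'

```text
t: 14.85
position: [0.5433, -0.0691, 0.0616]
tcp_rot: [-0.479, 0.52, -0.52, 0.479]
ft_force: [0.5, 4.3, 0.3]
finger_gap: 0.54
```

Call:
send_rows --deltas '[{"tx": 3,"ty": 0,"tz": 0,"wx": 0,"wy": 0,"wz": 0,"hand": 50},{"tx": 2,"ty": 0,"tz": 0,"wx": 0,"wy": 0,"wz": 0,"hand": 50},{"tx": 1,"ty": 0,"tz": 0,"wx": 0,"wy": 0,"wz": 0,"hand": 50},{"tx": 1,"ty": 0,"tz": 0,"wx": 0,"wy": 0,"wz": 0,"hand": 50},{"tx": 0,"ty": 0,"tz": 0,"wx": 0,"wy": 0,"wz": 0,"hand": 50}]'

```text
t: 15.35
position: [0.5428, -0.076, 0.0616]
tcp_rot: [0.479, -0.52, 0.52, -0.479]
ft_force: [0.4, 1.1, -0.3]
finger_gap: 0.536
```

```bash
python3 look.py 10 top scene
```

```text
t 15.35 pos [542.8 -76.   61.6] trolley [40.3  6.1] gap 49.9 F [ 0.4  1.1 -0.3]
tool z in trolley yaw deg -0.1 j [-0.186 -0.073  1.893 -0.     1.321 -0.103]
[[-8.190e-02 -0.000e+00  9.966e-01]
 [-9.966e-01 -3.000e-04 -8.190e-02]
 [ 3.000e-04 -1.000e+00 -0.000e+00]]
scene tile c [ 537.4 -125.5] trol [90.1  4.6] [118.9 125.1] ang 85.45 z 0.0687
```

View pics/scene10.png

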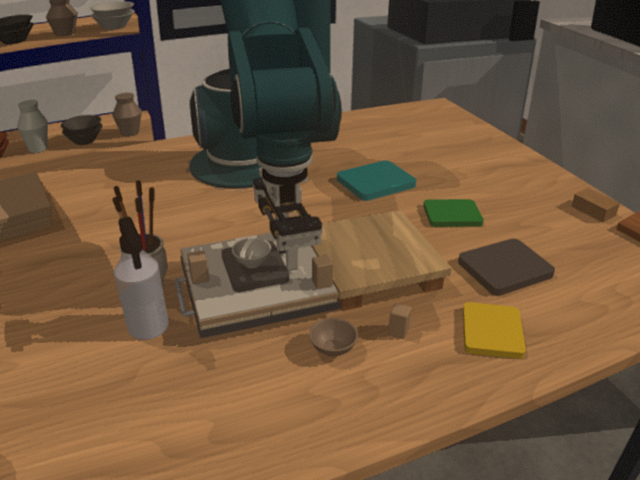

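Call:
send_rows --deltas '[{"tx": -4,"ty": 0,"tz": 0,"wx": 0,"wy": 0,"wz": 0,"hand": 50},{"tx": -12,"ty": 0,"tz": 0,"wx": 0,"wy": 0,"wz": 0,"hand": 50},{"tx": -20,"ty": 0,"tz": 0,"wx": 0,"wy": 0,"wz": 0,"hand": 50},{"tx": -25,"ty": 0,"tz": 0,"wx": 0,"wy": 0,"wz": 0,"hand": 50},{"tx": -30,"ty": 0,"tz": 0,"wx": 0,"wy": 0,"wz": 0,"hand": 50},{"tx": -35,"ty": -5,"tz": 0,"wx": 0,"wy": 0,"wz": 0,"hand": 50},{"tx": -35,"ty": -15,"tz": 0,"wx": 0,"wy": 0,"wz": 0,"hand": 50},{"tx": -35,"ty": -20,"tz": 0,"wx": 0,"wy": 0,"wz": 0,"hand": 50}]'

```text
t: 16.25
position: [0.5581, 0.1216, 0.1014]
tcp_rot: [-0.48, 0.52, -0.52, 0.479]
ft_force: [0.7, 0.5, 0.2]
finger_gap: 0.537
```

Call:
send_rows --deltas '[{"tx": -30,"ty": -25,"tz": 0,"wx": 0,"wy": 0,"wz": 0,"hand": 50},{"tx": -15,"ty": -20,"tz": 0,"wx": 0,"wy": 0,"wz": 0,"hand": 50},{"tx": 0,"ty": -10,"tz": 0,"wx": 0,"wy": 0,"wz": 0,"hand": 50},{"tx": 0,"ty": 0,"tz": 0,"wx": 0,"wy": 0,"wz": 0,"hand": 50},{"tx": 0,"ty": 0,"tz": 0,"wx": 0,"wy": 0,"wz": 0,"hand": 50}]'

```text
t: 16.75
position: [0.5622, 0.1638, 0.1557]
tcp_rot: [-0.479, 0.52, -0.52, 0.479]
ft_force: [0.4, 0.1, 0.2]
finger_gap: 0.536
```

```bash
python3 look.py 11 top scene; python3 front.py top11.npz;python3 fr2.py top11.npz
python3 - <<'E'
from st import *
c=dict(np.load("top11.npz")); P=cloud(c); z=P[...,2]
T=(P[...,:2]*1000-G)@np.c_[XA,YA]
m=biggest((z>.094)&(z<.106)&(abs(T[...,1])<60)&(T[...,0]>40)&(T[...,0]<170))
q=T[m]; print("bowl rim ctr",cv2.minEnclosingCircle(q.astype(np.float32)))
E
python3 - <<'E'
import cv2
o=cv2.imread("pics/top11.png")[130:330,280:560]; cv2.imwrite("pics/top11c.png",cv2.resize(o,None,fx=2.6,fy=2.6))
E
```

```text
t 16.75 pos [562.2 163.8 155.7] trolley [-200.2    6.2] gap 49.9 F [0.4 0.1 0.2]
tool z in trolley yaw deg -0.12 j [ 0.24  -0.054  1.718 -0.     1.479  0.322]
[[-8.230e-02 -8.000e-04  9.966e-01]
 [-9.966e-01 -4.000e-04 -8.240e-02]
 [ 5.000e-04 -1.000e+00 -7.000e-04]]
top tile c [ 531.7 -135.6] trol [100.6  -0.3] [ 99.3 121. ] ang 85.66 z 0.0688
scene tile c [ 536.9 -134.7] trol [99.3  4.8] [100.5 125.5] ang 85.48 z 0.0687
  x 137.0 y -59.1 58.0 mid -0.6
  x 132.0 y -60.1 59.4 mid -0.4
  x 127.0 y -58.8 58.3 mid -0.3
  x 122.0 y -59.9 59.7 mid -0.1
  x 117.0 y -60.2 58.6 mid -0.8
  x 112.0 y -59.6 59.2 mid -0.2
[('front x@mid', np.float64(149.03655483755858), 'yaw', np.float32(0.42993164), 'n', np.int64(43))]
front 150.006 yaw 0.7729492 y -59.5 60.2 n 40 res 2.47
bowl rim ctr ((105.0834732055664, 2.607032060623169), 34.56657028198242)
```

View pics/top11c.png

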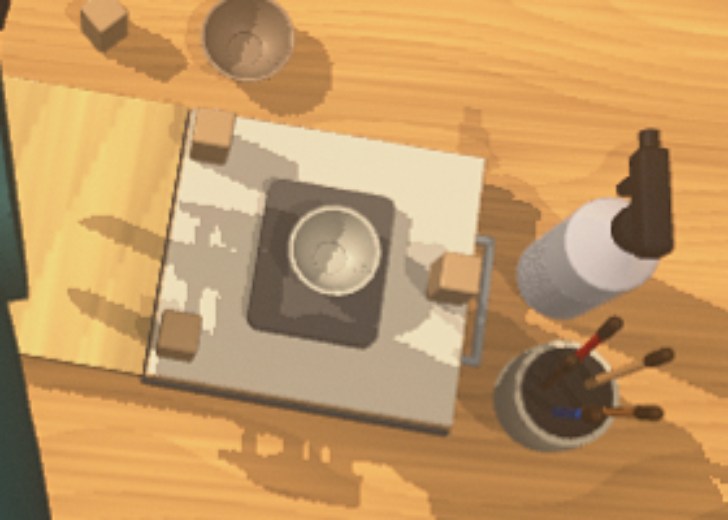

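View pics/scene11.png

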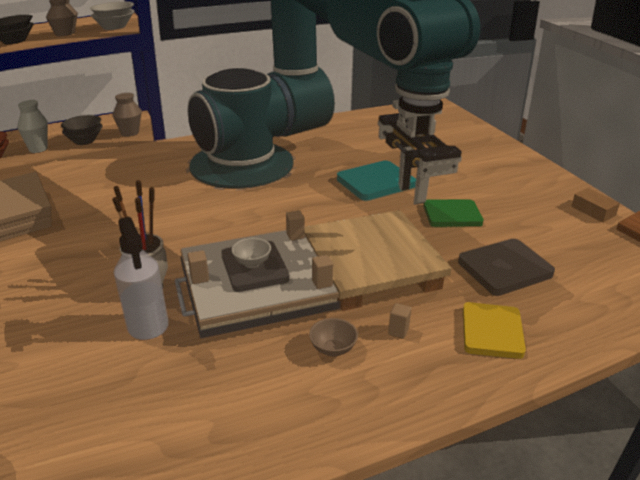

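```bash
python3 -c "
from rig import robot
print(robot.job_done()); print(robot.state()['t'])"
```

```text
the job is handed in; nothing more can be done
None
the job is handed in; nothing more can be done
```

I pushed the tile through the front posts with the two fingers, held 50 mm apart against its rear edge, and on to the middle of the shelf. Then I backed straight off and handed the job in at about 17 s of the 72 s allowed. The first contact squared the tile up, a slanted push of about 3 mm centred it on the gap, and the rest was a straight push at about 30 mm/s.

**Final check, top camera, arm clear:**
- **Tile:** its middle is at trolley x 100.6, y -0.3 mm, against a target of 100, 0. It is within about 0.3 to 0.8 degrees of square, depending on how the edge is fitted, and it lies flat.
- **Bowl:** it is upright, about 5 mm from the tile's middle, and was not touched.
- **Posts and bystanders:** the posts looked unmoved. The posts' last numerical check was just before the tile reached the gap. The other things on the bench look undisturbed in the last pictures.
- **Force:** wrist readings stayed under about 6 N at every reading I took.

**Disagreements:**
- **Scene camera:** it put the tile at x 99.3, y +4.8 mm. I trusted the top camera, because this view's dark mask also measured the tile about 5 mm too wide.
- **Mid-push yaw:** one mid-push yaw fit read -1.9 degrees because the arm hid part of the edge. A cleaner fit of the same picture gave about -0.2 degrees.
- **Refused calls:** my first two move calls were refused because rows need every key, and nothing moved.

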